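Balance the angle nutrunner on its sliding hanger and hang it up

TASK

The angle nutrunner on the bench cradle has been given another battery pack, so its yellow sliding hanger is no longer over the balance point. Find the balance: trial-lift the tool a little by the hanger's steel eye, set it gently back in the cradle, slide the hanger along the handle and lift again, never letting the tool tip by more than about ten degrees, never ramming or pressing it hard into the cradle, until it lifts clear of the cradle level. Then hang it by the eye on the hook of the stand, where it must hang level to within five degrees and still, let go of it, and leave the other things on the bench where they are.

Things in the scene. Friction and masses are not known exactly. Their poses are not given: they have to be found in the camera images.
- nutrunner: Cordless angle nutrunner, 392 mm long, 0.6 to 0.85 kg (battery packs differ). Origin mid-handle on its axis; y along the handle to the battery end (blue; pack reaches 56 mm under the axis), steel angle head at y = -186 mm. Handle: dark plain tube 36 mm wide, 40 high, between shoulders at y = +-118 mm. Loose in the cradle, it shifts some 10 mm lengthwise until a shoulder meets a saddle.
- hanger (a joint): Position (m) of the yellow hanger, a 28 mm long collar (95 g with its eye), along the nutrunner's y: 0 mid-handle, plus towards the battery, stops at +-0.08. Its lining grips: it slides when pushed lengthwise with some 7 N (a little more at speed), else stays. Balance lies between -0.02 and 0.05; it starts on the head side of it.
- eye_pin (a point): Hanger's pin, 45 mm above the handle's axis, on which the eye swings (about the nutrunner's x, +-0.6 rad, slight friction keeps it upright). Lifted off balance, one end rises while the other rests on its saddle (pivoting near y = +-108 mm); clear of both, the tool pivots on this pin, about 50 mm above its centre of mass: about 1.1 degrees per mm of offset, heavy side down, settling in a second.
- eye_top (a point): Middle of the top edge of the steel lifting eye with red sides, 55 mm above its pin. The eye is a flat link 44 mm wide (along the nutrunner's y; grip it across this width, from above), 12 mm thick, with a window 30 mm wide and 32 mm high, looking along the nutrunner's x. z of this frame points up along the eye, x through the window.
- eye_crown (a point): Underside of the top of the eye's window, 8 mm below eye_top: the point that rests on the hook.
- cradle: Blue bench cradle, fixed, 280 mm long (its y), 90 mm wide. Origin under its centre on the bench. Two U-shaped saddles 14 mm wide at y = +-101 mm, floors 56 mm above the bench, cheeks to 77 mm; the handle lies in them, its axis 76 mm above the bench, battery towards the cradle's +y. It should not be loaded with more than about 40 N.
- stand: Hang-up stand, fixed: steel foot, blue post, and a hook of 8 mm round steel that points to the stand's -x. Origin on the bench straight below the hook's seat; the post is 125 mm behind (+x) and reaches 272 mm up.
- hook_seat (a point): Top of the rod in the hook's seat, 245 mm above the bench, where the eye's crown is to rest. The seat is 18 mm long in x; behind it (+x) the rod rises 10 mm within 13 mm and then runs level to the post.
- hook_tip (a point): Centre of the rounded end of the hook, 20 mm in front (-x of the stand) of the seat; the rod there reaches 10 mm higher than in the seat.
- spare_pack: Spare black battery pack, 56 x 100 x 54 mm, loose; leave alone. Origin under its centre.
- socket_bit: Steel socket, 26 mm across, 36 mm high, standing loose; leave alone.
- screwdriver: Screwdriver with red handle, loose; leave alone.
- headlamp: Opened black headlamp housing, 170 x 260 x 90 mm with reflectors and lenses, loose; leave alone.
- lens_unit: Projector lens in a metal shell, 80 mm across, 66 mm high, loose; leave alone.
- drill: Cordless drill lying on its side, loose; leave alone.
- bit_tray: Grey divided tray, 110 x 170 x 35 mm, loose; leave alone.
- primer_can: Metal can, 60 mm across, 100 mm high, loose; leave alone.

How it is judged (in metres and radians):
On the way:
1. the nutrunner hangs by its hanger, clear of the cradle and level within 7 degrees (z of nutrunner in the frame of cradle above 0.088 m and contact force between nutrunner and cradle below 0.2 N and angle between nutrunner's own z axis and vertical below 0.122 rad), for 0.3 s.
At the end, for the whole second after the job is handed in: The nutrunner hangs on the stand: the crown of its eye within 12 mm of the hook's seat with the stand carrying it, the tool tilted less than 0.09 rad (5 degrees) from level, still (under 0.05 m/s and 0.3 rad/s) and released (distance between eye_crown and hook_seat below 0.012 m and contact force between nutrunner and stand above 3 N and angle between nutrunner's own z axis and vertical below 0.09 rad and linear speed of nutrunner below 0.05 m/s and angular speed of nutrunner below 0.3 rad/s); the robot touches nothing.
It fails at once if the nutrunner tips by more than 0.2 rad (11.5 degrees) (angle between nutrunner's own z axis and vertical above 0.2 rad).
It fails at once if the nutrunner is pressed or rammed into the cradle with more than 40 N (contact force between nutrunner and cradle above 40 N).
It fails at once if another thing on the bench is shifted by more than 25 mm (distance of any of spare_pack, socket_bit, screwdriver, headlamp, lens_unit, drill, bit_tray, primer_can from where it was at the start of the episode above 0.025 m).
It also fails if it takes over 72 s, if anything falls off the work surface, if the arm or the gripper's body presses on something with over 40 N, if the wrist force passes 120 N, or if a joint passes its speed limit or range.

ROBOT

A 6-joint arm with a two-finger parallel gripper is mounted at the origin on the work surface. World frame = base frame: x ahead of the robot, y to its left, z up, the work surface at z = 0. Lengths are in m, angles in degrees, forces in N, time in s.
With the tool pointing down it reaches from about 0.25 to 0.725 m from the base axis. Payload 9.7 kg.
Tool frame: the origin (TCP) lies between the finger pads, 19 mm behind the fingertips; this is the grasp point; z points along the fingers, y is the line along which they close (so a half turn about z gives the same grasp; the last joint's range is limited). The gripper opens to 85 mm and grips with 20 to 120 N. Pads are 22 mm wide; open, the fingers measure 114 mm over their backs; the gripper's body (76 mm by 85 mm) begins 54 mm behind the grasp point. The pads swing forward as they close: fully open they stand 13 mm farther back than shut.
Start: joints at [-74.026, 4.979, 10.078, 95.1, 0, 90], TCP at [0.151, -0.529, 0.25] pointing down, gripper open.
Joint ranges: [-179.16, 179.16], [-48.56, 103.87], [-65.8, 70.77], [-126.05, 130.52], [-82.76, 87.17], [-180, 180]. Speed limits (degrees/s): [127.2, 127.2, 147.25, 180, 180, 180].

INTERFACE

Orientations are given as [roll, pitch, yaw] about the fixed x, y, z axes, in that order (R = Rz(yaw) Ry(pitch) Rx(roll)).
In Python, from workcell import * gives the robot as it stands.
- The arm moves only by the tool servo_tool, never from a script. Its argument "moves" is a list of rows, each a list of 4 numbers: the shift along the world's x, y, z in parts of the range, where 1.0 means 80 cm, then the turn about the world's z in fractions of the full range, 1 being 2 rad. A call has 1 to 20 rows; each row is the pose to reach, as a shift and turn from the pose commanded when the call began; what a row does not reach only later rows make up. A row lasts 1/12 s, in which the tool goes at most 41.7 mm and 7.16 degrees, less where a joint would pass 70% of its speed; a pose out of reach is approached as far as the arm can. A shift or turn number past 1, either way, is cut back to 1. A call with a gripper value outside its range is refused whole. "claw" is the closure, from 0 (fully open) to 1 (shut), set as the call begins (left out, the last holds). The fingers move at their own pace and stop on an object; "force" is the grip in N (left out, the last holds). Time passes only in rows, so rows that repeat a pose let the fingers close. It gives the time, the measured TCP pose, the force, the opening and the grip force at its end, in the units of the state.
- get_obs(): the state, without advancing time (a new reading comes with each control period).
- camera(name): name is "scene" or "top" or "wrist"; returns the picture (420x560x3 uint8, red, green, blue); there is no depth.
- get_calibration(name): a dict with "fx", "fy", "cx", "cy" (pixels), "rvec" (rotation vector, rad) and "tvec" (3), from world to camera coordinates, as OpenCV has them; the wrist camera has in their place "tool_from_camera" (4x4, takes a point from camera to tool coordinates, whose origin is the TCP and whose axes are the flange's). Camera axes: x right, y down, z forward; pixel columns grow to the right and rows downward; lengths in m; the calibration is good to about 2 mm. A picture is of the moment at which its call begins: read the wrist's pose just before it. get_calibration takes no time and is no camera call.
- job_done(): hands the job in; it is judged then, once.
The state is a dict: "time": time; "q": joint angles; "qd": joint speeds; "joint_efforts": joint torques, N m; "ee_pos": TCP position; "tcp_rot": TCP orientation; "wrist_force": force on the tool from outside, world axes, zero at the start; "torque": the same for the moment, N m; "opening": finger opening in m; "grasp_force": force on a finger pad.
Only numpy, scipy, OpenCV 4.12 (cv2) and the standard library are available. Lean on these libraries where they do the work, as an engineer would, in place of code of your own. Each camera call takes 0.05 s, during which the arm holds its last target. There are 200 camera calls.

## Working session

There is one attempt and no reset: what is moved stays moved. The work goes in short steps, Python scripts to look and compute and a tool call to move; the robot and the scene stay as the last step left them, time stands still between calls to the robot, and variables do not carry over. Pictures are saved under pics/ and viewed, at most 10 in all, crops included, and the job is handed in when it is done.

Besides the shell and the picture viewer there is one more tool, called as name(argument=value, ...), one argument or row to a line, values as JSON. servo_tool: Moves the arm, as the interface text tells. Its arguments: {"type":"object","properties":{"moves":{"type":"array","items":{"type":"array","items":{"type":"number"}}},"claw":{"type":"number"},"force":{"type":"number"}},"required":["moves"]}

```bash
mkdir -p pics
python3 - <<'E'
from workcell import *
import cv2
for n in ("scene","top"):
    im=camera(n); cv2.imwrite(f"pics/{n}0.png",cv2.resize(im[:,:,::-1],(800,600),interpolation=cv2.INTER_CUBIC)); print(n,get_calibration(n))
print(get_calibration("wrist")); o=get_obs(); print(o)
E
```

```text
scene {'fx': 439.1471556875293, 'fy': 439.1471556875293, 'cx': 284.3793735486013, 'cy': 214.35891008356293, 'rvec': array([ 2.38453772,  1.15645335, -0.30269322]), 'tvec': array([-0.3240296 , -0.32394551,  1.72870857])}
top {'fx': 455.8794748143295, 'fy': 455.8794748143295, 'cx': 279.0670588484698, 'cy': 214.57081986912502, 'rvec': array([ 2.12505945, -2.14018975,  0.18403319]), 'tvec': array([-0.01500897,  0.58779152,  1.37582446])}
{'fx': 338.6294739369708, 'fy': 338.6294739369708, 'cx': 276.68209289771113, 'cy': 209.49800323126723, 'tool_from_camera': array([[ 8.05807210e-04, -9.60186679e-01, -2.79357999e-01,
         7.16258025e-02],
       [ 9.99999556e-01,  6.37183150e-04,  6.94421065e-04,
        -1.32847675e-04],
       [-4.88771646e-04, -2.79358435e-01,  9.60186766e-01,
        -1.24385652e-01],
       [ 0.00000000e+00,  0.00000000e+00,  0.00000000e+00,
         1.00000000e+00]])}
{'time': 0.1, 'q': array([-7.40266219e+01,  5.00874378e+00,  1.00391167e+01,  9.50992023e+01,
        2.81267007e-04,  9.00006553e+01]), 'qd': array([ 0.15695586, -0.17366153,  0.09128521,  0.11719749,  0.07452987,
       -0.0322017 ]), 'joint_efforts': array([ 6.09710933e-04, -5.21562803e+01,  4.65652907e+01,  1.61680032e-02,
       -2.02528128e-05, -1.17851141e-05]), 'ee_pos': array([ 0.15130691, -0.52859198,  0.24934742]), 'tcp_rot': array([-1.79931171e+02, -2.80479626e-04,  1.59727225e+01]), 'wrist_force': array([-0.18980144,  0.53017382,  0.46316539]), 'torque': array([-0.01836041,  0.02897451, -0.01095104]), 'grasp_force': 0.0, 'opening': 0.08531934010484302}
```

View pics/scene0.png

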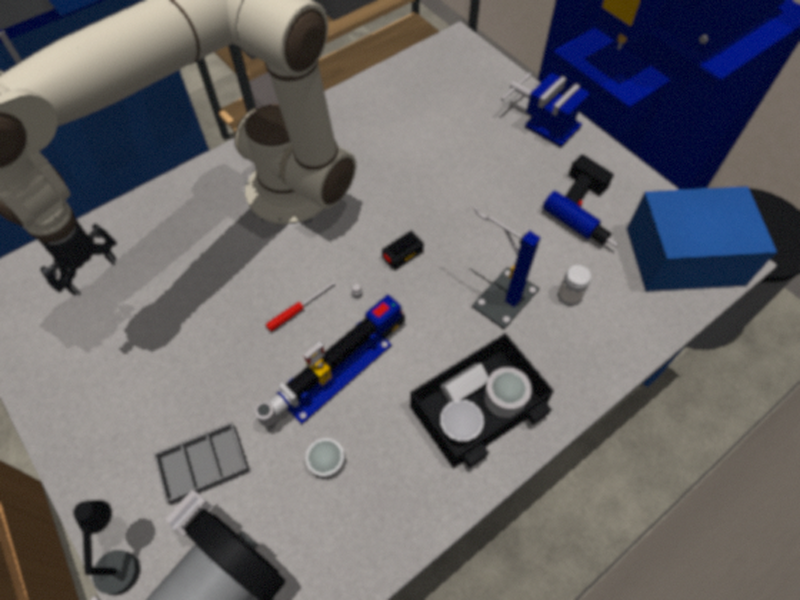

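View pics/top0.png

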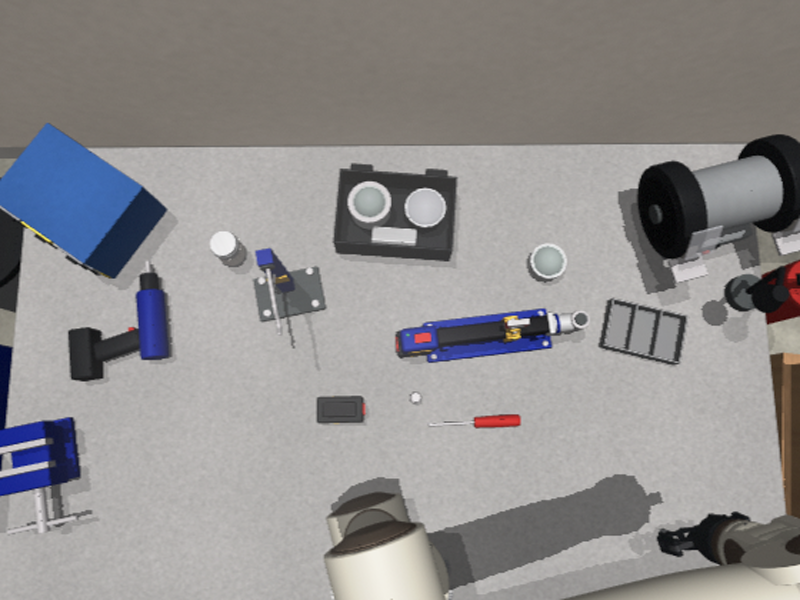

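Top view shows the nutrunner at (400–590, 310–355), the hanger near (515, 325), and the stand foot at (290, 293) with the hook running down to about (280, 330). I'll enlarge both areas.

Run:
```python
from workcell import *
import cv2,numpy as np
im=camera("top")[:,:,::-1]
a=cv2.resize(im[205:260,270:420],None,fx=5.3,fy=5.3,interpolation=cv2.INTER_CUBIC)
b=cv2.resize(im[160:265,165:240],None,fx=5,fy=5,interpolation=cv2.INTER_CUBIC)[:, :]
s=camera("scene")[:,:,::-1]
c=cv2.resize(s[155:235,315:390],None,fx=5.25,fy=5.25,interpolation=cv2.INTER_CUBIC)[:520]
cv2.imwrite("pics/a.png",a)
h=520; C=np.zeros((h,790,3),np.uint8); C[:h,:375]=b[:h]; C[:c.shape[0],385:385+c.shape[1]]=c
cv2.imwrite("pics/b.png",C)
```

```text
(no output)
```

View pics/a.png

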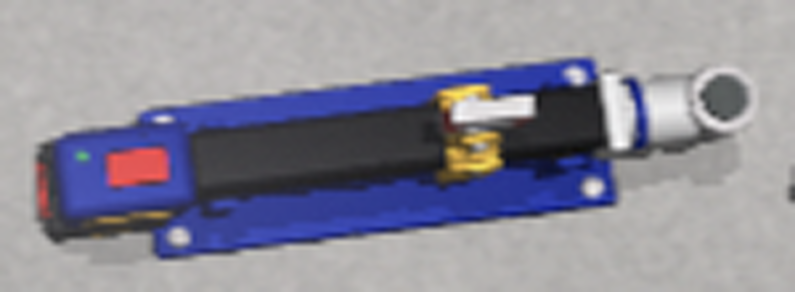

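View pics/b.png

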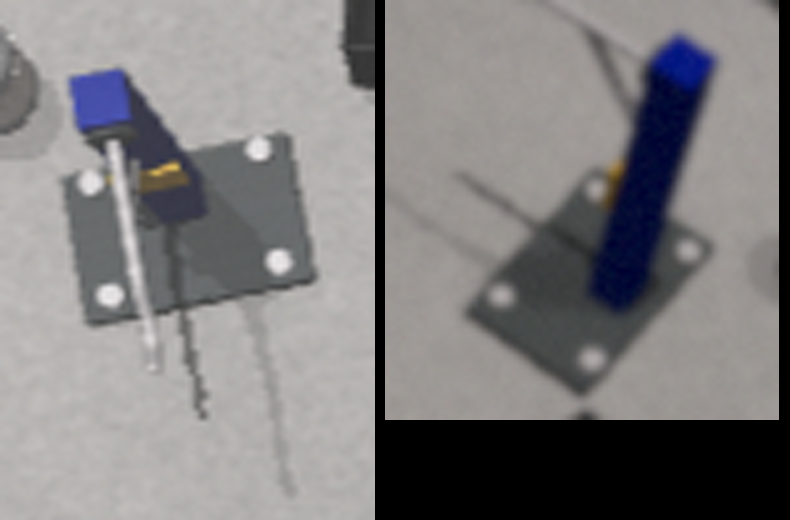

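The crops show the eye top bar centred at (493,108) and the cradle bolts at (162,118), (575,73), (593,187) and (178,236) in crop a. In crop b the post top is at (101,100) and the hook tip at (152,368).

```bash
cat > h.py <<'E'
from workcell import *
import cv2, numpy as np
def unproj(name,uv,z):
    c=get_calibration(name); K=np.array([[c['fx'],0,c['cx']],[0,c['fy'],c['cy']],[0,0,1]])
    R,_=cv2.Rodrigues(c['rvec']); C=-R.T@c['tvec']
    d=R.T@np.linalg.solve(K,[uv[0],uv[1],1]); return C+d*(z-C[2])/d[2]
def proj(name,P):
    c=get_calibration(name); K=np.array([[c['fx'],0,c['cx']],[0,c['fy'],c['cy']],[0,0,1.]])
    return cv2.projectPoints(np.array(P,float).reshape(-1,3),c['rvec'],c['tvec'],K,None)[0].reshape(-1,2)
E
python3 - <<'E'
from h import *
np.set_printoptions(precision=4,suppress=True)
A=lambda x,y,z:unproj("top",(270+x/5.3-.4,205+y/5.3-.4),z)[:2]
B=lambda x,y,z:unproj("top",(165+x/5-.4,160+y/5-.4),z)[:2]
b=np.array([A(*p,.008) for p in [(162,118),(575,73),(593,187),(178,236)]]);print("bolts",b,b.mean(0))
v=(b[0]+b[3]-b[1]-b[2]);print("cradle +y dir",v/np.linalg.norm(v),np.degrees(np.arctan2(-v[0],v[1])))
print("eye",A(493,108,.176),A(452,108,.176),A(537,106,.176))
print("handle ends",A(193,165,.096),A(603,112,.096))
print("collar L/R at top",A(437,130,.1),A(500,130,.1))
p=np.array(B(101,100,.272));t=np.array(B(152,368,.251));print("post",p,"tip",t)
d=(p-t)/np.linalg.norm(p-t);print(d,np.linalg.norm(p-t),np.degrees(np.arctan2(d[1],d[0])))
print("seat from tip",t+.02*d,"from post",p-.125*d)
f=np.array([B(*q,.01) for q in [(91,182),(259,148),(280,260),(110,294)]]);print("footbolts",f,f.mean(0)); v=f[0]+f[1]-f[2]-f[3];print(np.degrees(np.arctan2(v[1],v[0])))
E
```

```text
bolts [[ 0.5545 -0.0867]
 [ 0.5803 -0.3379]
 [ 0.5107 -0.3456]
 [ 0.4829 -0.0952]] [ 0.5321 -0.2163]
cradle +y dir [-0.1063  0.9943] 6.100792749858696
eye [ 0.5343 -0.2558] [ 0.5345 -0.2339] [ 0.5353 -0.2795]
handle ends [ 0.5147 -0.0996] [ 0.5434 -0.3333]
collar L/R at top [ 0.5332 -0.2378] [ 0.533  -0.2735]
post [0.6459 0.2322] tip [0.5043 0.2054]
[0.9825 0.1863] 0.14418884501961707 10.734407766647031
seat from tip [0.5239 0.2091] from post [0.5231 0.209 ]
footbolts [[0.6579 0.2923]
 [0.6797 0.1838]
 [0.6057 0.169 ]
 [0.5842 0.278 ]] [0.6319 0.2308]
11.128521266639396
```

The rows are not in the units I measure in: shifts go in shares of 80 cm and turns go in shares of 2 rad. I convert before sending: 38.3 cm / 80 = 0.4788, 27.3 cm / 80 = 0.3413, -0.172 rad / 2 = -0.086.

servo_tool(
  moves=[
    [0.0375, 0.0263, 0, -0.01],
    [0.075, 0.0538, 0, -0.02],
    [0.1125, 0.08, 0, -0.03],
    [0.15, 0.1075, 0, -0.04],
    [0.1875, 0.1338, 0, -0.05],
    [0.225, 0.16, 0, -0.06],
    [0.2625, 0.1875, 0, -0.07],
    [0.3, 0.2138, 0, -0.08],
    [0.3375, 0.24, 0, -0.086],
    [0.375, 0.2675, 0, -0.086],
    [0.4125, 0.2938, 0, -0.086],
    [0.45, 0.3213, 0, -0.086],
    [0.4788, 0.3413, 0, -0.086],
    [0.4788, 0.3413, 0, -0.086],
    [0.4788, 0.3413, 0, -0.086],
    [0.4788, 0.3413, 0, -0.086],
  ],
  claw=0.0,
  force=40,
)

```text
time: 1.53
ee_pos: [0.5341, -0.2558, 0.2497]
tcp_rot: [-180.0, 0.0, 6.1]
wrist_force: [-0.4, 0.3, -0.7]
opening: 0.0851
grasp_force: 0.0
```

Run:
```python
from h import *
o=get_obs();print(o['time'],o['ee_pos'],o['tcp_rot'],o['wrist_force'])
im=camera("wrist");cv2.imwrite("pics/w1.png",im[:,:,::-1])
# predicted eye top pixel
from scipy.spatial.transform import Rotation as Rn
T=get_calibration("wrist");M=T['tool_from_camera'];R=Rn.from_euler('xyz',o['tcp_rot'],degrees=True).as_matrix()
for P in ([.5343,-.2558,.176],[.5343-.0023,-.2558+.0219,.176],[.5343+.0023,-.2558-.0219,.176]):
    p=np.linalg.inv(M)@np.r_[R.T@(np.array(P)-o['ee_pos']),1]; print(T['fx']*p[0]/p[2]+T['cx'],T['fy']*p[1]/p[2]+T['cy'])
```

```text
1.5333 [ 0.53405959 -0.25582774  0.24970738] [-1.79988052e+02  4.41326234e-02  6.14032707e+00] [-0.35669468  0.29243351 -0.72309517]
276.8664779859264 230.66504939844663
241.37380677247265 230.55841741403395
312.349251502623 230.77165164683183
```

View pics/w1.png

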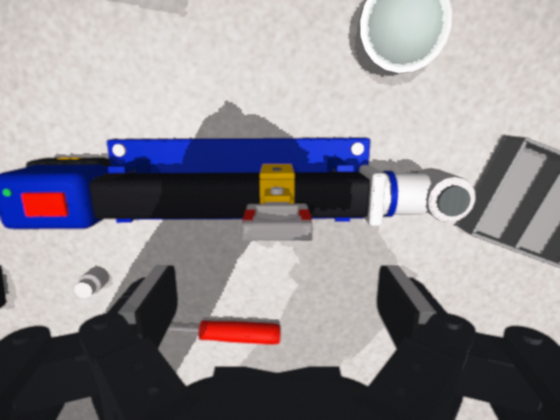

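The wrist view shows the eye's top bar at cols 242–312, row about 230, which matches the prediction. Next I descend and grip.

servo_tool(
  moves=[
    [0, 0, -0.0188, 0],
    [0, 0, -0.0438, 0],
    [0, 0, -0.0688, 0],
    [0, 0, -0.0938, 0],
    [0, 0, -0.1063, 0],
    [0, 0, -0.1138, 0],
    [0, 0, -0.1138, 0],
    [0, 0, -0.1138, 0],
  ],
)

```text
time: 2.25
ee_pos: [0.5343, -0.2562, 0.1599]
tcp_rot: [180.0, -0.0, 6.1]
wrist_force: [-0.0, -0.0, 0.8]
opening: 0.0856
grasp_force: 0.0
```

servo_tool(
  moves=[
    [0, 0, 0, 0],
    [0, 0, 0, 0],
    [0, 0, 0, 0],
    [0, 0, 0, 0],
    [0, 0, 0, 0],
    [0, 0, 0, 0],
    [0, 0, 0, 0],
    [0, 0, 0, 0],
  ],
  claw=1.0,
  force=50,
)

```text
time: 2.92
ee_pos: [0.5346, -0.2558, 0.1598]
tcp_rot: [180.0, -0.1, 6.1]
wrist_force: [0.1, 0.5, 6.3]
opening: 0.0433
grasp_force: 50.6
```

servo_tool(
  moves=[
    [0, 0, 0.0013, 0],
    [0, 0, 0.0025, 0],
    [0, 0, 0.0038, 0],
    [0, 0, 0.005, 0],
    [0, 0, 0.0063, 0],
    [0, 0, 0.0075, 0],
    [0, 0, 0.0075, 0],
    [0, 0, 0.0075, 0],
    [0, 0, 0.0075, 0],
    [0, 0, 0.0075, 0],
    [0, 0, 0.0075, 0],
    [0, 0, 0.0075, 0],
  ],
)

```text
time: 3.92
ee_pos: [0.5343, -0.2557, 0.1649]
tcp_rot: [-180.0, 0.0, 6.1]
wrist_force: [-0.9, 1.3, -5.7]
opening: 0.0431
grasp_force: 51.4
```

```bash
cat >> h.py <<'E'
def force(n=8,name="top"):
    F=[]
    for i in range(n):
        camera(name); F.append(np.r_[get_obs()['wrist_force'],get_obs()['ee_pos']])
    print(np.mean(F,0).round(4),np.std(F,0).round(2)); return get_obs()
E
python3 -c "
from h import *
force()"
```

```text
[-1.0304  0.6058 -5.4509  0.5343 -0.2558  0.165 ] [0.38 0.6  0.73 0.   0.   0.  ]
```

Scaled: -0.55 cm / 80 = -0.0069, -0.5 cm / 80 = -0.0063.

servo_tool(
  moves=[
    [0, 0, -0.0019, 0],
    [0, 0, -0.0038, 0],
    [0, 0, -0.005, 0],
    [0, 0, -0.0063, 0],
    [0, 0, -0.0069, 0],
    [0, 0, -0.0069, 0],
    [0, 0, -0.0069, 0],
    [0, 0, -0.0069, 0],
  ],
)

```text
time: 4.98
ee_pos: [0.5345, -0.2559, 0.1599]
tcp_rot: [180.0, -0.0, 6.1]
wrist_force: [-0.9, -0.4, 0.1]
opening: 0.0435
grasp_force: 52.0
```

servo_tool(
  moves=[
    [-0.0004, 0.0031, 0, 0],
    [-0.0006, 0.0063, 0, 0],
    [-0.001, 0.0094, 0, 0],
    [-0.0014, 0.0125, 0, 0],
    [-0.0016, 0.0156, 0, 0],
    [-0.002, 0.0188, 0, 0],
    [-0.002, 0.0188, 0, 0],
    [-0.002, 0.0188, 0, 0],
  ],
)

```text
time: 5.65
ee_pos: [0.5329, -0.2408, 0.1599]
tcp_rot: [179.9, -0.0, 6.1]
wrist_force: [0.4, -3.9, 2.3]
opening: 0.0432
grasp_force: 52.2
```

Scaled: 3.4 cm / 80 = 0.0425, 3 cm / 80 = 0.0375.

servo_tool(
  moves=[
    [-0.0004, 0.0031, 0, 0],
    [-0.0006, 0.0063, 0, 0],
    [-0.001, 0.0094, 0, 0],
    [-0.0014, 0.0125, 0, 0],
    [-0.0016, 0.0156, 0, 0],
    [-0.002, 0.0188, 0, 0],
    [-0.0024, 0.0219, 0, 0],
    [-0.0026, 0.025, 0, 0],
    [-0.003, 0.0281, 0, 0],
    [-0.0034, 0.0313, 0, 0],
    [-0.0036, 0.0344, 0, 0],
    [-0.004, 0.0375, 0, 0],
    [-0.0045, 0.0425, 0, 0],
    [-0.0045, 0.0425, 0, 0],
    [-0.0045, 0.0425, 0, 0],
  ],
)

```text
time: 6.9
ee_pos: [0.5292, -0.2068, 0.1599]
tcp_rot: [179.9, -0.0, 6.1]
wrist_force: [-0.7, -4.7, 2.6]
opening: 0.0436
grasp_force: 52.2
```

Run:
```python
from h import *
o=get_obs();print(o['ee_pos'],o['wrist_force'],o['torque'])
t=camera("top");s=camera("scene")
a=cv2.resize(t[200:265,265:425],None,fx=5,fy=5,interpolation=cv2.INTER_CUBIC)
b=cv2.resize(s[190:310,165:300],None,fx=2.2,fy=2.2,interpolation=cv2.INTER_CUBIC)
C=np.zeros((600,800,3),np.uint8);C[:325]=a;C[330:330+264,:297]=b
cv2.imwrite("pics/c.png",C[:,:,::-1])
```

```text
[ 0.52918513 -0.20676272  0.1598762 ] [-0.70738362 -4.70511622  2.58485858] [-1.04317816  0.04648579 -0.01435677]
```

View pics/c.png

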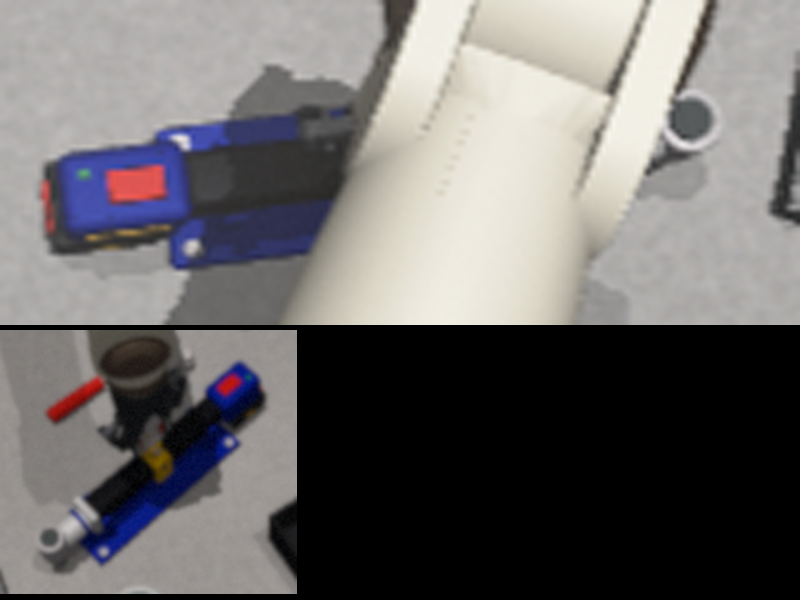

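The head and battery moved about 4 px (10 mm) in +y and the collar slid to mid-handle, so the hanger is at about 0. Next, a trial lift.

Scaled: 0.5 cm / 80 = 0.0063, 0.4 cm / 80 = 0.005.

servo_tool(
  moves=[
    [0, 0, 0.0013, 0],
    [0, 0, 0.0025, 0],
    [0, 0, 0.0038, 0],
    [0, 0, 0.005, 0],
    [0, 0, 0.0063, 0],
    [0, 0, 0.0063, 0],
    [0, 0, 0.0063, 0],
    [0, 0, 0.0063, 0],
    [0, 0, 0.0063, 0],
    [0, 0, 0.0063, 0],
    [0, 0, 0.0063, 0],
    [0, 0, 0.0063, 0],
  ],
)

```text
time: 8.0
ee_pos: [0.5285, -0.2066, 0.1626]
tcp_rot: [-179.9, 0.2, 6.1]
wrist_force: [0.2, -4.9, -9.0]
opening: 0.0435
grasp_force: 52.0
```

```bash
python3 -c "
from h import *
force(8,'scene');s=camera('scene')
cv2.imwrite('pics/s2.png',cv2.resize(s[190:310,165:300],None,fx=4.9,fy=4.9,interpolation=cv2.INTER_CUBIC)[:,:,::-1])"
```

```text
[ 0.705  -5.5087 -9.1391  0.5285 -0.2066  0.1626] [0.46 0.58 0.52 0.   0.   0.  ]
```

Scaled: -0.45 cm / 80 = -0.0056, -0.4 cm / 80 = -0.005.

servo_tool(
  moves=[
    [0, 0, -0.0019, 0],
    [0, 0, -0.0038, 0],
    [0, 0, -0.005, 0],
    [0, 0, -0.005, 0],
    [0.0003, -0.0019, -0.005, 0],
    [0.0005, -0.0038, -0.005, 0],
    [0.0006, -0.0056, -0.005, 0],
    [0.0006, -0.0056, -0.005, 0],
    [0.0006, -0.0056, -0.005, 0],
    [0.0006, -0.0056, -0.005, 0],
  ],
)

```text
time: 9.28
ee_pos: [0.5296, -0.2111, 0.1603]
tcp_rot: [-180.0, 0.0, 6.1]
wrist_force: [-0.1, 0.4, -6.7]
opening: 0.0434
grasp_force: 52.3
```

Scaled: 0.5 cm / 80 = 0.0063, 0.4 cm / 80 = 0.005.

servo_tool(
  moves=[
    [0, 0, 0.0013, 0],
    [0, 0, 0.0025, 0],
    [0, 0, 0.0038, 0],
    [0, 0, 0.005, 0],
    [0, 0, 0.0063, 0],
    [0, 0, 0.0063, 0],
    [0, 0, 0.0063, 0],
    [0, 0, 0.0063, 0],
    [0, 0, 0.0063, 0],
    [0, 0, 0.0063, 0],
    [0, 0, 0.0063, 0],
    [0, 0, 0.0063, 0],
  ],
)

```text
time: 10.28
ee_pos: [0.5297, -0.2113, 0.1654]
tcp_rot: [-180.0, 0.0, 6.1]
wrist_force: [0.5, -0.6, -5.2]
opening: 0.0433
grasp_force: 52.3
```

```bash
python3 -c "
from h import *
force(8,'scene');s=camera('scene')
cv2.imwrite('pics/s2.png',cv2.resize(s[190:310,165:300],None,fx=4.9,fy=4.9,interpolation=cv2.INTER_CUBIC)[:,:,::-1])"
```

```text
[ 0.1067 -0.0094 -6.5998  0.5297 -0.2113  0.1655] [0.52 0.61 0.59 0.   0.   0.  ]
```

View pics/s2.png

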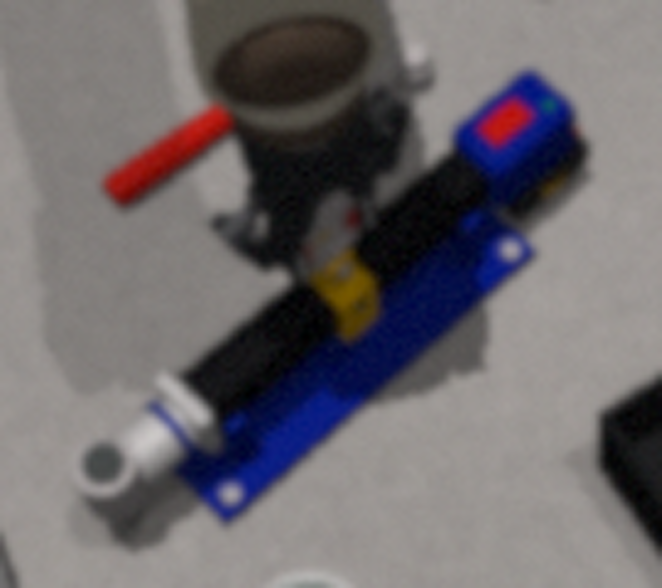

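The scene crop shows the head at (103,465), the collar at (345,295) and the battery at (520,150), with the tool near level. I'll lift a little more and track both ends between pictures.

Scaled: 0.5 cm / 80 = 0.0063, 0.4 cm / 80 = 0.005.

servo_tool(
  moves=[
    [0, 0, 0.0013, 0],
    [0, 0, 0.0025, 0],
    [0, 0, 0.0038, 0],
    [0, 0, 0.005, 0],
    [0, 0, 0.0063, 0],
    [0, 0, 0.0063, 0],
    [0, 0, 0.0063, 0],
    [0, 0, 0.0063, 0],
    [0, 0, 0.0063, 0],
    [0, 0, 0.0063, 0],
    [0, 0, 0.0063, 0],
    [0, 0, 0.0063, 0],
  ],
)

```text
time: 11.73
ee_pos: [0.5297, -0.2113, 0.1705]
tcp_rot: [180.0, 0.0, 6.1]
wrist_force: [-0.2, 0.3, -7.6]
opening: 0.0434
grasp_force: 52.3
```

```bash
cat >> h.py <<'E'
def grab(n=4):
    s=np.mean([camera('scene')[190:310,165:300] for i in range(n)],0).astype(np.uint8)
    return cv2.resize(s,None,fx=4.9,fy=4.9,interpolation=cv2.INTER_CUBIC)[:,:,::-1]
def track(a,b,boxes={'head':(75,370,225,510),'batt':(440,60,600,215),'cradle':(190,460,270,530)}):
    for k,(x0,y0,x1,y1) in boxes.items():
        r=cv2.matchTemplate(b,np.ascontiguousarray(a[y0:y1,x0:x1]),cv2.TM_CCOEFF_NORMED);_,v,_,l=cv2.minMaxLoc(r); print(k,'px shift',(l[0]-x0)/4.9,(l[1]-y0)/4.9,round(v,3))
E
python3 - <<'E'
from h import *
a=cv2.imread('pics/s2.png');force(6,'scene');b=grab();cv2.imwrite('pics/s3.png',b);track(a,b)
P=lambda y,z:[.5321-.1063*y,-.2163+.9943*y,z]
for y in(-.186,.15):
    p=proj('scene',[P(y,.08),P(y,.09),P(y+.01,.08)]);print(y,(p[1]-p[0]),'per 10mm up',p[2]-p[0],'per 10mm +y', (p[0]-[165,190])*4.9)
E
```

```text
[ 0.1661 -0.0337 -6.6645  0.5297 -0.2113  0.1705] [0.48 0.56 0.74 0.   0.   0.  ]
head px shift -0.2040816326530612 -0.6122448979591836 0.996
batt px shift 0.0 -0.8163265306122448 0.998
cradle px shift 0.0 0.0 0.999
-0.186 [-0.63027789 -1.18325371] per 10mm up [ 2.63656243 -2.20857831] per 10mm +y [102.07385109 488.34568282]
0.15 [-0.08424496 -1.4978262 ] per 10mm up [ 2.21773825 -1.85774042] per 10mm +y [501.21720017 153.99390226]
```

Run:
```python
from h import *
c=cv2.imread('pics/c.png')[330:594,:297];a=cv2.resize(c,(661,588),interpolation=cv2.INTER_CUBIC)
b=cv2.imread('pics/s3.png');print(b.shape);track(a,b,{'head':(80,370,225,520),'batt':(440,60,610,215),'cradle':(190,460,270,540)})
```

```text
(588, 662, 3)
head px shift -1.4285714285714284 -0.2040816326530612 0.986
batt px shift -0.8163265306122448 -0.6122448979591836 0.995
cradle px shift 0.0 0.0 0.999
```

The ends rose 8.2 mm at the head and 8.25 mm at the battery, so the tool hangs clear and level within about 0.5°. Next I lift fully.

servo_tool(
  moves=[
    [0, 0, 0.0025, 0],
    [0, 0, 0.0063, 0],
    [0, 0, 0.0125, 0],
    [0, 0, 0.0188, 0],
    [0, 0, 0.025, 0],
    [0, 0, 0.0313, 0],
    [0, 0, 0.0375, 0],
    [0, 0, 0.045, 0],
    [0, 0, 0.0525, 0],
    [0, 0, 0.06, 0],
    [0, 0, 0.0675, 0],
    [0, 0, 0.075, 0],
    [0, 0, 0.0825, 0],
    [0, 0, 0.09, 0],
    [0, 0, 0.0975, 0],
    [0, 0, 0.1038, 0],
    [0, 0, 0.1088, 0],
    [0, 0, 0.1113, 0],
    [0, 0, 0.1113, 0],
    [0, 0, 0.1113, 0],
  ],
)

```text
time: 13.9
ee_pos: [0.5297, -0.2113, 0.2594]
tcp_rot: [-180.0, 0.0, 6.1]
wrist_force: [-0.1, 0.3, -7.1]
opening: 0.0432
grasp_force: 52.3
```

Run:
```python
from h import *
force(4,'scene');a=cv2.imread('pics/s3.png');b=grab(2);track(a,b)
P=lambda y,z:[.5321-.1063*y,-.2163+.9943*y,z]
for y in(-.19,.15):
    p=proj('scene',[P(y,.084),P(y,.173)]);print(p[1]-p[0])
```

```text
[ 0.0913 -0.1119 -6.0193  0.5296 -0.2112  0.2591] [0.29 0.37 0.5  0.   0.   0.  ]
head px shift -5.1020408163265305 -12.244897959183673 0.851
batt px shift -1.2244897959183672 -12.244897959183673 0.819
cradle px shift 0.0 0.0 0.997
[ -6.02365189 -11.12896876]
[ -0.79137838 -14.07024483]
```

Run:
```python
from h import *
a=cv2.imread('pics/s3.png')
s=np.mean([camera('scene') for i in range(4)],0).astype(np.uint8)
b=cv2.resize(s[170:310,165:300],None,fx=4.9,fy=4.9,interpolation=cv2.INTER_CUBIC)[:,:,::-1]
cv2.imwrite('pics/s4.png',cv2.resize(b,(580,600)))
def red(i,oy):
    h=i[:,:,::-1].astype(int);m=(h[...,0]>120)&(h[...,1]<70)&(h[...,2]<80)
    n,l,st,ce=cv2.connectedComponentsWithStats(m.astype(np.uint8));k=[(st[j,4],*((ce[j]+.5)/4.9-.5+[165,oy])) for j in range(1,n) if st[j,4]>150];return np.round(k,2)
ra,rb=red(a,190),red(b,170);print(ra,rb)
```

```text
[[1207.    267.6   213.79]
 [3347.    198.83  220.39]] [[1367.    266.67  199.21]
 [2889.    197.31  221.28]]
```

View pics/s4.png

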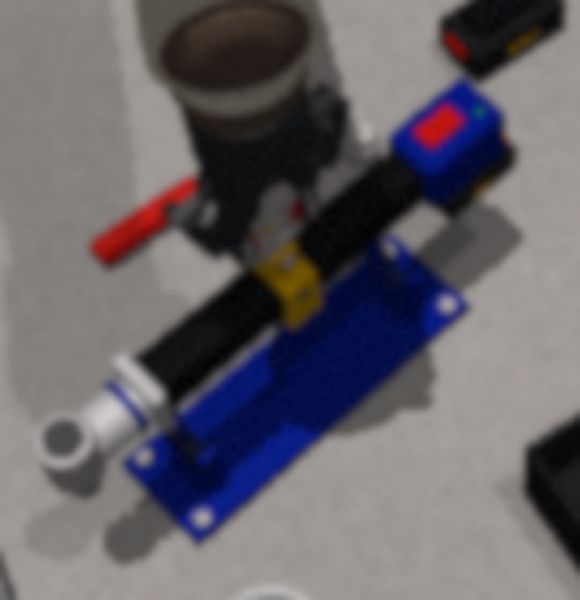

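The picture agrees: red patch shift (-0.93,-14.6) against about (-0.8,-14.3) predicted for level, and the head hole shift agrees to about 2 mm too. Next I carry it to the hook.

Scaled: 20.45 cm / 80 = 0.2556, 0.35 cm / 80 = 0.0044, 0.042 rad / 2 = 0.021.

servo_tool(
  moves=[
    [0, 0, 0, 0],
    [0, 0.0006, 0, 0],
    [-0.0003, 0.002, 0, 0],
    [-0.0008, 0.0044, 0, 0.0005],
    [-0.0013, 0.0081, 0, 0.0005],
    [-0.0021, 0.0136, 0, 0.001],
    [-0.0033, 0.0206, 0, 0.0015],
    [-0.0048, 0.0296, 0, 0.0025],
    [-0.0064, 0.0404, 0, 0.0035],
    [-0.0084, 0.0529, 0, 0.0045],
    [-0.0108, 0.0674, 0, 0.0055],
    [-0.0133, 0.0834, 0, 0.007],
    [-0.0161, 0.1013, 0, 0.0085],
    [-0.0191, 0.1203, 0, 0.01],
    [-0.0224, 0.1408, 0, 0.0115],
    [-0.0258, 0.1623, 0, 0.0135],
    [-0.0294, 0.1849, 0, 0.015],
    [-0.033, 0.208, 0, 0.017],
    [-0.0369, 0.2318, 0, 0.019],
    [-0.0406, 0.2556, 0, 0.021],
  ],
)

```text
time: 16.07
ee_pos: [0.4965, -0.0049, 0.2597]
tcp_rot: [-180.0, -0.0, 8.6]
wrist_force: [-0.2, 0.8, -7.0]
opening: 0.0428
grasp_force: 52.3
```

Scaled: 20.45 cm / 80 = 0.2556, 20.4 cm / 80 = 0.255, 0.042 rad / 2 = 0.021.

servo_tool(
  moves=[
    [-0.0038, 0.0239, 0, 0.002],
    [-0.0076, 0.0476, 0, 0.004],
    [-0.0113, 0.0708, 0, 0.006],
    [-0.0149, 0.0934, 0, 0.0075],
    [-0.0183, 0.1149, 0, 0.0095],
    [-0.0215, 0.1354, 0, 0.011],
    [-0.0245, 0.1544, 0, 0.0125],
    [-0.0274, 0.1723, 0, 0.014],
    [-0.0299, 0.1883, 0, 0.0155],
    [-0.0323, 0.2028, 0, 0.0165],
    [-0.0343, 0.2153, 0, 0.0175],
    [-0.0359, 0.226, 0, 0.0185],
    [-0.0374, 0.235, 0, 0.0195],
    [-0.0385, 0.242, 0, 0.02],
    [-0.0394, 0.2475, 0, 0.0205],
    [-0.0399, 0.2513, 0, 0.021],
    [-0.0404, 0.2536, 0, 0.021],
    [-0.0406, 0.255, 0, 0.021],
    [-0.0406, 0.2556, 0, 0.021],
    [-0.0406, 0.2556, 0, 0.021],
  ],
)

```text
time: 17.73
ee_pos: [0.4817, 0.1301, 0.2595]
tcp_rot: [-178.2, 0.1, 14.2]
wrist_force: [0.2, -0.5, -6.3]
opening: 0.0429
grasp_force: 52.5
```

Run:
```python
from h import *
o=get_obs();print(o['time'],o['ee_pos'],o['tcp_rot'],o['wrist_force'])
t=camera("top");s=camera("scene")
a=cv2.resize(t[150:280,150:290],None,fx=2.8,fy=2.8,interpolation=cv2.INTER_CUBIC)
b=cv2.resize(s[120:270,240:390],None,fx=2.6,fy=2.6,interpolation=cv2.INTER_CUBIC)
C=np.zeros((400,800,3),np.uint8);C[:364,:392]=a[:364,:392];C[:390,400:790]=b
cv2.imwrite('pics/d.png',C[:,:,::-1])
```

```text
17.7333 [0.48171181 0.13012336 0.25946735] [-1.78235833e+02  5.00827766e-02  1.42308184e+01] [ 0.170176   -0.49292773 -6.30242068]
```

View pics/d.png

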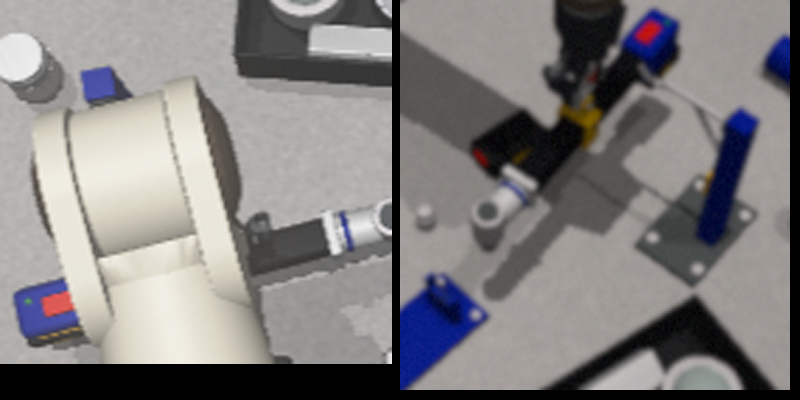

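The tool is still short of the hook (TCP y 0.130) and the yaw is off, so something limits the arm. I'll check the joints.

```bash
python3 -c "
from h import *
camera('top');o=get_obs()
for k in ('q','qd','ee_pos','tcp_rot','wrist_force','joint_efforts'):print(k,o[k].round(2))"
```

```text
q [ 14.18  -1.77   4.23  96.04   1.76 179.94]
qd [-0.03  0.05 -0.09  0.05  0.01  0.02]
ee_pos [0.48 0.13 0.26]
tcp_rot [-1.7824e+02  5.0000e-02  1.4240e+01]
wrist_force [ 0.02 -0.52 -6.16]
joint_efforts [-0.000e+00 -4.764e+01  4.970e+01  2.000e-02  1.700e-01 -0.000e+00]
```

Joint 6 is at its +180° limit. The half-turned pose (yaw about 191°, with the tool turned round) puts it near 12°, and the hook takes the eye from either side. I'll back off to free space, rise, and turn there.

Scaled: -16 cm / 80 = -0.2, -15.98 cm / 80 = -0.1998.

servo_tool(
  moves=[
    [0, -0.0003, 0, 0],
    [0, -0.0018, 0.0004, 0],
    [0, -0.0054, 0.001, 0],
    [0, -0.0116, 0.0021, 0],
    [0, -0.0208, 0.0039, 0],
    [0, -0.0326, 0.0063, 0],
    [0, -0.047, 0.0088, 0],
    [0, -0.0635, 0.0119, 0],
    [0, -0.0814, 0.015, 0],
    [0, -0.1, 0.0188, 0],
    [0, -0.1186, 0.0225, 0],
    [0, -0.1365, 0.0256, 0],
    [0, -0.153, 0.0288, 0],
    [0, -0.1674, 0.0313, 0],
    [0, -0.1793, 0.0338, 0],
    [0, -0.1884, 0.0354, 0],
    [0, -0.1946, 0.0365, 0],
    [0, -0.1983, 0.0371, 0],
    [0, -0.1998, 0.0375, 0],
    [0, -0.2, 0.0375, 0],
  ],
)

```text
time: 19.55
ee_pos: [0.4817, -0.0298, 0.2894]
tcp_rot: [-178.2, 0.1, 14.2]
wrist_force: [-0.4, -0.4, -7.0]
opening: 0.0433
grasp_force: 52.5
```

Scaled: 0.002 rad / 2 = 0.001.

servo_tool(
  moves=[
    [0, 0, 0, 0.001],
    [0, 0, 0, 0.004],
    [0, 0, 0, 0.009],
    [0, 0, 0, 0.016],
    [0, 0, 0, 0.025],
    [0, 0, 0, 0.036],
    [0, 0, 0, 0.049],
    [0, 0, 0, 0.064],
    [0, 0, 0, 0.081],
    [0, 0, 0, 0.1],
    [0, 0, 0, 0.121],
    [0, 0, 0, 0.144],
    [0, 0, 0, 0.169],
    [0, 0, 0, 0.196],
    [0, 0, 0, 0.225],
    [0, 0, 0, 0.256],
    [0, 0, 0, 0.289],
    [0, 0, 0, 0.324],
    [0, 0, 0, 0.361],
    [0, 0, 0, 0.4],
  ],
)

```text
time: 21.22
ee_pos: [0.4817, -0.0298, 0.2895]
tcp_rot: [-178.2, 0.0, 60.4]
wrist_force: [-0.3, -0.7, -6.4]
opening: 0.0432
grasp_force: 52.4
```

Scaled: 1.484 rad / 2 = 0.742.

servo_tool(
  moves=[
    [0, 0, 0, 0.037],
    [0, 0, 0, 0.074],
    [0, 0, 0, 0.1115],
    [0, 0, 0, 0.1485],
    [0, 0, 0, 0.1855],
    [0, 0, 0, 0.2225],
    [0, 0, 0, 0.2595],
    [0, 0, 0, 0.297],
    [0, 0, 0, 0.334],
    [0, 0, 0, 0.371],
    [0, 0, 0, 0.408],
    [0, 0, 0, 0.445],
    [0, 0, 0, 0.4825],
    [0, 0, 0, 0.5195],
    [0, 0, 0, 0.5565],
    [0, 0, 0, 0.5935],
    [0, 0, 0, 0.6305],
    [0, 0, 0, 0.668],
    [0, 0, 0, 0.705],
    [0, 0, 0, 0.742],
  ],
)

```text
time: 22.88
ee_pos: [0.4817, -0.0298, 0.2895]
tcp_rot: [-178.2, 0.0, 145.4]
wrist_force: [0.2, -0.5, -6.9]
opening: 0.0432
grasp_force: 52.5
```

Scaled: 0.8 rad / 2 = 0.4.

servo_tool(
  moves=[
    [0, 0, 0, 0.039],
    [0, 0, 0, 0.076],
    [0, 0, 0, 0.111],
    [0, 0, 0, 0.144],
    [0, 0, 0, 0.175],
    [0, 0, 0, 0.204],
    [0, 0, 0, 0.231],
    [0, 0, 0, 0.256],
    [0, 0, 0, 0.279],
    [0, 0, 0, 0.3],
    [0, 0, 0, 0.319],
    [0, 0, 0, 0.336],
    [0, 0, 0, 0.351],
    [0, 0, 0, 0.364],
    [0, 0, 0, 0.375],
    [0, 0, 0, 0.384],
    [0, 0, 0, 0.391],
    [0, 0, 0, 0.396],
    [0, 0, 0, 0.399],
    [0, 0, 0, 0.4],
  ],
)

```text
time: 24.55
ee_pos: [0.4817, -0.0298, 0.2895]
tcp_rot: [-178.2, 0.0, -169.0]
wrist_force: [0.2, -0.1, -6.2]
opening: 0.0432
grasp_force: 52.5
```

Scaled: 13.5 cm / 80 = 0.1688, -0.16 cm / 80 = -0.002.

servo_tool(
  moves=[
    [0, 0.0001, 0, 0],
    [0, 0.0006, 0, 0],
    [-0.0001, 0.0015, 0, 0],
    [-0.0003, 0.0031, 0, 0],
    [-0.0004, 0.0054, 0, 0],
    [-0.0006, 0.0088, 0, 0],
    [-0.001, 0.0134, 0, 0],
    [-0.0014, 0.0193, 0, 0],
    [-0.002, 0.0269, 0, 0],
    [-0.0028, 0.0363, 0, 0],
    [-0.0035, 0.0464, 0, 0],
    [-0.0044, 0.0581, 0, 0],
    [-0.0053, 0.07, 0, 0],
    [-0.0063, 0.0831, 0, 0],
    [-0.0073, 0.0969, 0, 0],
    [-0.0083, 0.1109, 0, 0],
    [-0.0094, 0.125, 0, 0],
    [-0.0105, 0.14, 0, 0],
    [-0.0116, 0.155, 0, 0],
    [-0.0126, 0.1688, 0, 0],
  ],
)

```text
time: 26.22
ee_pos: [0.4714, 0.1065, 0.2895]
tcp_rot: [-178.2, 0.0, -169.0]
wrist_force: [-0.1, 0.5, -6.5]
opening: 0.0431
grasp_force: 52.5
```

Scaled: 9.25 cm / 80 = 0.1156, 9.22 cm / 80 = 0.1153.

servo_tool(
  moves=[
    [-0.001, 0.0138, -0.0003, 0],
    [-0.002, 0.0269, -0.0013, 0],
    [-0.003, 0.0394, -0.0031, 0],
    [-0.0039, 0.0513, -0.0063, 0],
    [-0.0046, 0.0619, -0.01, 0],
    [-0.0054, 0.0719, -0.0138, 0],
    [-0.006, 0.0806, -0.0175, 0],
    [-0.0066, 0.0888, -0.0213, 0],
    [-0.0071, 0.0956, -0.025, 0],
    [-0.0075, 0.1013, -0.0288, 0],
    [-0.0079, 0.1063, -0.0313, 0],
    [-0.0081, 0.11, -0.0338, 0],
    [-0.0084, 0.1125, -0.0356, 0],
    [-0.0085, 0.1144, -0.0369, 0],
    [-0.0086, 0.1153, -0.0375, 0],
    [-0.0086, 0.1156, -0.0375, 0],
    [-0.0086, 0.1156, -0.0375, 0],
    [-0.0086, 0.1156, -0.0375, 0],
    [-0.0086, 0.1156, -0.0375, 0],
    [-0.0086, 0.1156, -0.0375, 0],
  ],
)

```text
time: 27.88
ee_pos: [0.4647, 0.1976, 0.2596]
tcp_rot: [-178.2, 0.1, -169.1]
wrist_force: [0.9, -1.1, -6.8]
opening: 0.0433
grasp_force: 52.5
```

Run:
```python
from h import *
o=get_obs();print(o['time'],o['ee_pos'],o['tcp_rot'],o['wrist_force'],o['q'])
w=camera("wrist");s=camera("scene")
b=cv2.resize(s[100:260,230:390],None,fx=2.9,fy=2.9,interpolation=cv2.INTER_CUBIC)
a=cv2.resize(w,(330,248)); C=np.zeros((464,800,3),np.uint8);C[:248,:330]=a;C[:464,335:799]=b
cv2.imwrite('pics/e.png',C[:,:,::-1])
```

```text
27.8833 [0.46472866 0.19760153 0.25957917] [-1.78235457e+02  5.81755771e-02 -1.69069660e+02] [ 0.8910413  -1.08651961 -6.78011837] [23.94847166 -0.65999792  5.32282695 96.32374613 -1.73228227 13.0241817 ]
```

View pics/e.png

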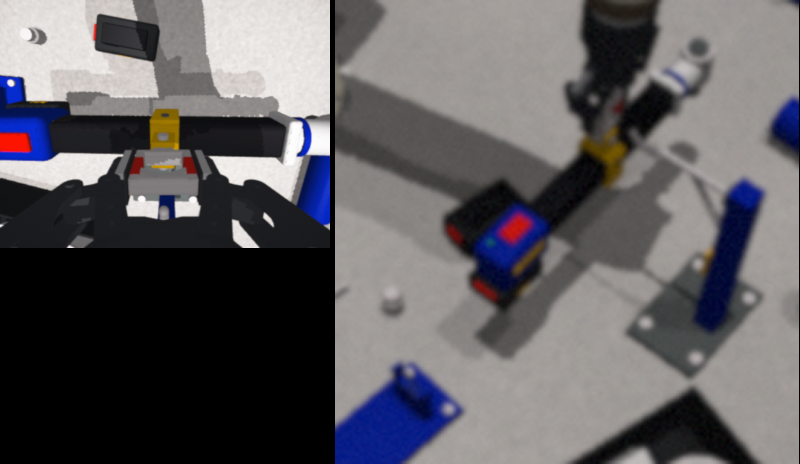

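The wrist view shows the hook rod end at (163,210), in line with the eye centre at col 165, and the tool hangs level. Next I advance onto the hook.

Scaled: 5.9 cm / 80 = 0.0738, 5.85 cm / 80 = 0.0731.

servo_tool(
  moves=[
    [0.0001, 0, -0.0013, 0],
    [0.0006, 0.0001, -0.0025, 0],
    [0.002, 0.0004, -0.0038, 0],
    [0.0043, 0.0009, -0.0038, 0],
    [0.0076, 0.0015, -0.0038, 0],
    [0.012, 0.0024, -0.0038, 0],
    [0.0174, 0.0034, -0.0038, 0],
    [0.0234, 0.0045, -0.0038, 0],
    [0.03, 0.0058, -0.0038, 0],
    [0.0369, 0.0071, -0.0038, 0],
    [0.0438, 0.0085, -0.0038, 0],
    [0.0504, 0.0098, -0.0038, 0],
    [0.0564, 0.0109, -0.0038, 0],
    [0.0618, 0.0119, -0.0038, 0],
    [0.0661, 0.0128, -0.0038, 0],
    [0.0695, 0.0134, -0.0038, 0],
    [0.0718, 0.0139, -0.0038, 0],
    [0.0731, 0.0141, -0.0038, 0],
    [0.0738, 0.0143, -0.0038, 0],
    [0.0738, 0.0143, -0.0038, 0],
  ],
)

```text
time: 29.65
ee_pos: [0.5237, 0.2091, 0.2565]
tcp_rot: [-178.2, 0.0, -169.1]
wrist_force: [-0.2, -0.7, -5.9]
opening: 0.0432
grasp_force: 52.5
```

servo_tool(
  moves=[
    [0, 0, -0.0025, 0],
    [0, 0, -0.005, 0],
    [0, 0, -0.0075, 0],
    [0, 0, -0.01, 0],
    [0, 0, -0.0125, 0],
    [0, 0, -0.015, 0],
    [0, 0, -0.0175, 0],
    [0, 0, -0.0188, 0],
    [0, 0, -0.0188, 0],
    [0, 0, -0.0188, 0],
  ],
)

```text
time: 30.48
ee_pos: [0.5237, 0.2091, 0.2415]
tcp_rot: [-178.2, 0.0, -169.1]
wrist_force: [0.1, -0.5, -6.3]
opening: 0.0431
grasp_force: 52.5
```

servo_tool(
  moves=[
    [0, 0, -0.0013, 0],
    [0, 0, -0.0025, 0],
    [0, 0, -0.0038, 0],
    [0, 0, -0.005, 0],
    [0, 0, -0.005, 0],
    [0, 0, -0.005, 0],
  ],
)

```text
time: 30.98
ee_pos: [0.5237, 0.2091, 0.2374]
tcp_rot: [-178.2, 0.0, -169.1]
wrist_force: [0.4, 0.7, -6.2]
opening: 0.0435
grasp_force: 52.5
```

Scaled: -0.2 cm / 80 = -0.0025, -0.1 cm / 80 = -0.0013.

servo_tool(
  moves=[
    [0, 0, -0.0013, 0],
    [0, 0, -0.0013, 0],
    [0, 0, -0.0025, 0],
    [0, 0, -0.0025, 0],
    [0, 0, -0.0025, 0],
  ],
)

```text
time: 31.4
ee_pos: [0.5238, 0.2091, 0.2366]
tcp_rot: [-178.3, 0.1, -169.1]
wrist_force: [-3.2, -1.6, 5.5]
opening: 0.0431
grasp_force: 53.8
```

Scaled: -0.1 cm / 80 = -0.0013, -0.05 cm / 80 = -0.0006.

servo_tool(
  moves=[
    [-0.0006, -0.0001, 0.0006, 0],
    [-0.0013, -0.0003, 0.0006, 0],
    [-0.0013, -0.0003, 0.0006, 0],
    [-0.0013, -0.0003, 0.0006, 0],
    [-0.0013, -0.0003, 0.0006, 0],
  ],
)

```text
time: 31.82
ee_pos: [0.5234, 0.2091, 0.2366]
tcp_rot: [-178.2, 0.2, -169.1]
wrist_force: [5.8, 0.7, 5.2]
opening: 0.0432
grasp_force: 53.6
```

Scaled: 0.06 cm / 80 = 0.0008, 0.03 cm / 80 = 0.0004.

servo_tool(
  moves=[
    [0.0008, 0.0001, 0.0004, 0],
    [0.0008, 0.0001, 0.0008, 0],
    [0.0008, 0.0001, 0.0008, 0],
    [0.0008, 0.0001, 0.0008, 0],
    [0.0008, 0.0001, 0.0008, 0],
    [0.0008, 0.0001, 0.0008, 0],
  ],
)

```text
time: 32.32
ee_pos: [0.5233, 0.209, 0.2366]
tcp_rot: [-178.2, 0.1, -169.1]
wrist_force: [3.1, 1.4, 4.2]
opening: 0.0433
grasp_force: 53.7
```

Scaled: 0.05 cm / 80 = 0.0006, 0.03 cm / 80 = 0.0004.

servo_tool(
  moves=[
    [0.0004, 0.0001, 0.0006, 0],
    [0.0004, 0.0001, 0.0006, 0],
    [0.0004, 0.0001, 0.0006, 0],
    [0.0004, 0.0001, 0.0006, 0],
  ],
  force=20,
)

```text
time: 32.65
ee_pos: [0.5234, 0.209, 0.2367]
tcp_rot: [-178.2, -0.0, -169.1]
wrist_force: [1.4, 0.7, 0.4]
opening: 0.0433
grasp_force: 53.4
```

servo_tool(
  moves=[
    [0, 0, 0, 0],
    [0, 0, 0, 0],
    [0, 0, 0, 0],
    [0, 0, 0, 0],
    [0, 0, 0, 0],
    [0, 0, 0, 0],
    [0, 0, 0, 0],
    [0, 0, 0, 0],
  ],
  claw=0.3,
)

```text
time: 33.32
ee_pos: [0.5236, 0.2091, 0.2371]
tcp_rot: [-178.2, 0.0, -169.1]
wrist_force: [0.6, -0.3, 0.1]
opening: 0.0595
grasp_force: 0.0
```

Released with no residual force. I'll retreat straight up, let it settle, then check numerically.

Scaled: 12 cm / 80 = 0.15, 11 cm / 80 = 0.1375.

servo_tool(
  moves=[
    [0, 0, 0.0038, 0],
    [0, 0, 0.01, 0],
    [0, 0, 0.0188, 0],
    [0, 0, 0.0313, 0],
    [0, 0, 0.0438, 0],
    [0, 0, 0.0625, 0],
    [0, 0, 0.0875, 0],
    [0, 0, 0.1125, 0],
    [0, 0, 0.1375, 0],
    [0, 0, 0.15, 0],
    [0, 0, 0.15, 0],
    [0, 0, 0.15, 0],
  ],
)

```text
time: 34.32
ee_pos: [0.5239, 0.2092, 0.3578]
tcp_rot: [-178.3, 0.1, -169.1]
wrist_force: [0.6, 0.4, 0.7]
opening: 0.0596
grasp_force: 0.0
```

Scaled: -30 cm / 80 = -0.375, -27 cm / 80 = -0.3375.

servo_tool(
  moves=[
    [-0.025, -0.0375, 0, 0],
    [-0.0625, -0.075, 0, 0],
    [-0.1, -0.1125, 0, 0],
    [-0.125, -0.15, 0, 0],
    [-0.15, -0.1875, 0, 0],
    [-0.1625, -0.225, 0, 0],
    [-0.175, -0.2625, 0, 0],
    [-0.1875, -0.3, 0, 0],
    [-0.1875, -0.3375, 0, 0],
    [-0.1875, -0.375, 0, 0],
    [-0.1875, -0.375, 0, 0],
    [-0.1875, -0.375, 0, 0],
    [-0.1875, -0.375, 0, 0],
    [-0.1875, -0.375, 0, 0],
  ],
)

```text
time: 35.48
ee_pos: [0.3736, -0.0902, 0.3567]
tcp_rot: [-178.3, 0.0, -169.0]
wrist_force: [0.7, -0.0, 0.4]
opening: 0.0599
grasp_force: 0.0
```

Run:
```python
from h import *
def cen(i,f,lo=25):
    n,l,st,ce=cv2.connectedComponentsWithStats(f(i.astype(int)).astype(np.uint8));return [(int(st[j,4]),ce[j].round(1).tolist()) for j in range(1,n) if st[j,4]>=lo]
red=lambda h:(h[...,0]>120)&(h[...,1]<75)&(h[...,2]<85)
yel=lambda h:(h[...,0]>130)&(h[...,1]>95)&(h[...,2]<70)
for k in range(3):
    for n in('top','scene'):
        im=camera(n)
        print(n,'red',cen(im,red,12),'yel',cen(im,yel,12))
cv2.imwrite('pics/f.png',im[:,:,::-1])
# predicted: button ~ y=+.14..,z=+.03 on hanging tool (axis .153), yaw 190.9
a=np.radians(190.9);ey=np.array([-np.sin(a),np.cos(a)]);c=np.array([.5235,.209])
# button coords from rest: cradle frame from the first top picture
r=unproj('top',(270+137/5.3-.4,205+166/5.3-.4),.076+.030);d=r[:2]-[.5321,-.2163];yb=d@[-.1063,.9943];print('btn y',yb,'x',d@[.9943,.1063])
for t in(-4,0,4):
    th=np.radians(t);yy=yb*np.cos(th);zz=.153+.03+yb*np.sin(th)
    P=np.r_[c+ey*yy,zz];print(t,proj('top',P),proj('scene',P))
```

```text
top red [(66, [555.4, 189.4]), (55, [556.6, 205.7])] yel []
scene red [(54, [306.5, 193.0]), (153, [198.6, 220.9])] yel [(28, [339.9, 166.0]), (40, [3.6, 368.0])]
top red [(66, [555.4, 189.4]), (55, [556.6, 205.7])] yel []
scene red [(53, [306.5, 193.1]), (155, [198.6, 221.0])] yel [(29, [339.9, 166.0]), (39, [3.5, 367.7])]
top red [(66, [555.4, 189.4]), (55, [556.6, 205.7])] yel []
scene red [(54, [306.5, 193.0]), (153, [198.6, 220.9])] yel [(29, [339.9, 166.0]), (36, [3.8, 368.8])]
btn y 0.150022970479841 x -0.0030214072213694126
-4 [[250.69104936 219.87687831]] [[305.98316413 192.77001363]]
0 [[250.59322635 219.26471127]] [[306.07243854 191.02653077]]
4 [[250.23780555 218.69308378]] [[306.31183817 189.11113695]]
```

Run:
```python
from h import *
def cen(i,roi,lo=12,s=1.):
    x0,y0,x1,y1=[int(v*s) for v in roi];h=cv2.cvtColor(i[y0:y1,x0:x1],cv2.COLOR_RGB2HSV)
    m=((h[...,0]<8)|(h[...,0]>172))&(h[...,1]>150)&(h[...,2]>110)
    n,l,st,ce=cv2.connectedComponentsWithStats(m.astype(np.uint8));return [(int(st[j,4]),((ce[j]+[x0,y0]+.5)/s-.5).round(2).tolist()) for j in range(1,n) if st[j,4]>=lo]
t=camera('top');s=camera('scene')
t0=cv2.imread('pics/top0.png')[:,:,::-1];s0=cv2.imread('pics/scene0.png')[:,:,::-1]
print(cen(t,(225,195,275,245)));print(cen(s,(285,170,330,215)))
print(cen(t0,(270,220,320,260),12,1/.7));print(cen(s0,(245,200,290,235),12,1/.7))
```

```text
[(66, [250.91, 218.23])]
[(34, [306.5, 193.0])]
[(119, [295.73, 235.89])]
[(72, [266.14, 216.55])]
```

Run:
```python
from h import *
def tri(a,b):
    Ps=[]
    for n in('top','scene'):
        c=get_calibration(n);K=np.array([[c['fx'],0,c['cx']],[0,c['fy'],c['cy']],[0,0,1]]);Ps.append(K@np.c_[cv2.Rodrigues(c['rvec'])[0],c['tvec']])
    X=cv2.triangulatePoints(Ps[0],Ps[1],np.array(a,float).reshape(2,1),np.array(b,float).reshape(2,1));X=(X[:3]/X[3]).ravel()
    print(X.round(4),(proj('top',X)-a).round(2),(proj('scene',X)-b).round(2));return X
n=tri([250.91,218.23],[306.5,193.0]);o=tri([295.73,235.89],[266.14,216.55]);print('dz',n[2]-o[2],'level .077')
print('tilt est deg',np.degrees((n[2]-o[2]-.077)/.15), 'horizontal dist from eye now',np.hypot(*(n[:2]-[.5235,.209])))
# head hole: dark blobs near the predicted place
a=np.radians(190.9);ey=np.array([-np.sin(a),np.cos(a)]);
H={}
for nme in('top','scene'):
    im=camera(nme);p=proj(nme,np.r_[np.array([.5235,.209])-ey*.186,.175])[0];x,y=p.round().astype(int)
    g=cv2.cvtColor(im[y-14:y+15,x-14:x+15],cv2.COLOR_RGB2GRAY);print(nme,p.round(1))
    print('\n'.join(' '.join(f'{v:3d}' for v in r) for r in g[::1,::1][3:26,3:26]))
```

```text
[0.5557 0.061  0.177 ] [[0.07 0.04]] [[ 0.08 -0.01]]
[ 0.5129 -0.0682  0.1088] [[0.02 0.01]] [[ 0.02 -0.  ]]
dz 0.06827043115810806 level .077
tilt est deg -3.3344496773954257 horizontal dist from eye now 0.15149662651928036
top [133.7 242.8]
180 180 181 183 182 181 181 182 183 182 181 183 185 182 180 180 181 183 186 184 182 182 182
180 182 187 186 183 184 186 185 181 180 180 185 188 183 179 179 181 182 181 178 180 183 183
180 183 184 185 186 188 189 186 182 180 175 178 185 185 183 184 185 185 182 172 155 151 153
183 181 178 181 185 186 187 186 186 184 179 180 173 161 170 185 175 157 159 165 169 173 176
186 182 180 182 182 180 187 201 216 219 220 219 220 209 173 148 169 180 182 186 188 192 196
183 184 182 181 181 188 206 196 165 157 137 165 209 222 215 172 158 199 201 203 205 207 209
182 181 181 183 191 208 197 143 108 109 107 108 115 150 199 215 177 176 215 217 219 221 222
179 179 182 185 199 195 143 105 103 105 105 104 103 103 167 221 194 187 228 230 231 232 232
183 181 182 188 206 182 108 104 103 104 104 103 103 104 115 182 205 169 205 234 233 233 232
184 181 180 193 201 160 104 1
[... 2694 characters left out ...]
 145 130 117 112 103  97  93 114 140 150 151 149 152 151
142 142 151 164 177 184 187 187 181 165 144 119  95  79  77  89 119 142 152 151 151 150 150
118 121 139 159 178 186 189 187 185 176 160 137 109  82  77  97 127 146 151 151 150 149 150
103  97 109 134 159 177 184 185 179 171 159 142 115  86  81 107 135 149 152 150 148 149 149
128 115 104 108 125 148 167 176 172 164 148 130 109  87  86 114 139 150 151 151 150 149 149
165 156 142 119 102 112 138 160 158 151 134 113  94  84  98 124 144 151 152 151 150 150 147
174 176 170 150 120 100 112 133 142 130 114  97  85  94 112 135 149 152 153 152 152 149 144
157 168 173 172 154 125 102 108 116 110  93  82  92 113 130 145 150 151 152 151 151 148 137
```

Run:
```python
from h import *
def tri(a,b):
    Ps=[]
    for n in('top','scene'):
        c=get_calibration(n);K=np.array([[c['fx'],0,c['cx']],[0,c['fy'],c['cy']],[0,0,1]]);Ps.append(K@np.c_[cv2.Rodrigues(c['rvec'])[0],c['tvec']])
    X=cv2.triangulatePoints(Ps[0],Ps[1],np.array(a,float).reshape(2,1),np.array(b,float).reshape(2,1));X=(X[:3]/X[3]).ravel()
    print(X.round(4),(proj('top',X)-a).round(2),(proj('scene',X)-b).round(2));return X
def hole(im,x,y,s,thr,r=6):
    g=cv2.cvtColor(im,cv2.COLOR_BGR2GRAY);R=int(r*s);X,Y=int(x*s),int(y*s);p=g[Y-R:Y+R+1,X-R:X+R+1]
    w=np.clip(thr-p.astype(float),0,40);n,l=cv2.connectedComponents((w>0).astype(np.uint8));w=w*(l==l[R,R]);v,u=np.mgrid[Y-R:Y+R+1,X-R:X+R+1];q=np.array([(w*u).sum(),(w*v).sum()])/w.sum();return ((q+.5)/s-.5).round(2)
t=camera('top')[:,:,::-1];s=camera('scene')[:,:,::-1]
t0=cv2.imread('pics/top0.png');s0=cv2.imread('pics/scene0.png');k=1/.7
tn,sn=hole(t,133,242,1,130),hole(s,368.6,128.6,1,115)
to,so=hole(t0,406.2,222.9,k,130),hole(s0,185.5,287,k,115);print(tn,sn,to,so)
hn=tri(tn,sn);ho=tri(to,so)
print('head dz',hn[2]-ho[2],'button dz .0683; tilt',np.degrees((.0683-(hn[2]-ho[2]))/.336))
```

```text
[132.99 241.84] [368.35 128.6 ] [406.11 223.  ] [184.15 286.4 ]
[0.4896 0.3899 0.1869] [[0.01 0.01]] [[ 0.01 -0.  ]]
[ 0.5501 -0.4006  0.1027] [[0.08 0.04]] [[ 0.1 -0. ]]
head dz 0.08416017301608163 button dz .0683; tilt -2.704526714787949
```

Both ends were triangulated and the tilt comes to about 3°, battery side down. That is inside the 5° limit, and the tool is still and released, so I'm handing in.

```bash
python3 -c "
from workcell import *
print(job_done())"
```

```text
the job is handed in; nothing more can be done
None
```

The nutrunner hangs by its eye on the stand's hook, still and released, with a measured tilt of about 3° (battery side down, limit 5°); I've handed the job in, but it returned no verdict.

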